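Run a ware board out over its stand to the gauge mark and hold it

TASK

A bracket is to be fitted under the front end of the small wooden ware board. Without lifting it off the low stand, slide the board forward into the slot between the two metal guides and on out over the stand's end until its front edge is level with the pointer blade of the gauge standing beside it. By then the board would tip over the end, so keep it flat on the stand and finish still holding it with the gripper, at rest; leave the jars and the tape rolls near by where they are.

Things in the scene. Friction and masses are not known exactly. Their poses are not given: they have to be found in the camera images.
- stand: Low plywood stand fixed to the table, 315 long, 130 wide, flat top 70 mm above the table. Origin on the table under the middle of its outer end (the lip). Its +x is level and points outward past the lip (roughly to the robot's left), y across, z up; the top runs from x = -315 mm to 0. Two aluminium guides lie on the top near the lip.
- slot_mouth (a point): Where the slot between the two straight guides begins: on the stand's top, on its centre line, 50 mm inside the lip; axes as the stand. The guides run from here to the lip, 9 mm high, 83 mm apart, symmetric about the centre line; behind this point their mouths flare over 30 mm to about 103 mm. The slot is open above and at both ends.
- board_front (a point): Middle of the loose ware board's front edge, half-way up its 10 mm thickness; axes: x forward (lengthwise), y across, z up. Board 220 long, 80 wide, 0.25 to 0.5 kg, aluminium nosing in front. It starts flat on the stand behind the guides, up to 12 mm off-centre, turned up to 0.12 rad. With its front over about 110 mm beyond the lip it tips unless held.
- board_batten (a point): Centre of the wooden grip batten fixed across the board's top near its tail, on its centre line, 190 mm behind the front edge; axes as the board. Batten 18 mm thick along x, 60 mm long across (y), 30 mm high: its top is 15 mm above this point, the board's upper face 15 mm below it. It can be pinched from above across the 18 mm.
- gauge_pointer (a point): Tip of the gauge's pointer blade: a level steel bar 4 mm thick along x and 8 mm high, 77 mm above the table, on a post fixed to the table beyond the lip, on the side of the board's path away from the robot, about 10 mm clear of the passing board. Axes parallel to the stand's; the mark is its plane x = 0. It stands 140 to 165 mm beyond the lip.
- jar_honey: Bystander: jar of glaze with white lid, 57 mm across, 68 mm high, origin at the middle of its underside.
- jar_celadon: Bystander: jar of glaze with black lid, 65 mm across, 62 mm high, origin at the middle of its underside.
- tape_mask: Bystander: flat roll of pale masking tape, 92 mm across, 24 mm high, origin at the middle of its underside.
Not all that is in view belongs to the job. What is shaped like the part that bears gauge_pointer but purple is not meant.

How it is judged:
By the outcome, as a careful person would: the job done as asked, in the order asked, and still so for the second after the job is handed in, while the arm keeps its last pose, push and grip.
It also fails if it takes over 38 s, if anything falls off the work surface, if the arm or the gripper's body presses on something with over 40 N, if the wrist force passes 120 N, or if a joint passes its speed limit or range.

ROBOT

A 7-joint arm with a two-finger parallel gripper is mounted at the origin on a cart in front of the work surface, level with it; the furniture and walls round the work are solid. World frame = base frame: x ahead of the robot, y to its left, z up, the work surface at z = 0. Lengths are in m, angles in rad, forces in N, time in s.
With the tool pointing down it reaches from about 0.425 to 0.875 m from the base axis. Payload 4.7 kg.
Tool frame: the origin (TCP) lies midway between the tips of the shut fingers; the grasp point (between the pads) lies ctrl.grasp_offset behind it (ctrl.grasp_offset is the distance from the TCP to the grasp point, in m); z points along the fingers, y is the line along which they close (so a half turn about z gives the same grasp; the last joint's range is limited). The gripper opens to 87 mm and grips with 3 to 60 N. Pads are 19 mm wide; open, the fingers measure 117 mm over their backs; the gripper's body (75 mm by 190 mm) begins 51 mm behind the grasp point.
Start: joints at [1.31, 0.321, -0.07, 1.45, 0.023, 1.371, -0.057], TCP at [0.176, -0.626, 0.2] pointing down, gripper open.
Joint ranges: [-2.86, 2.86], [-0.3, 2.09], [-1.38, 1.24], [0.06, 2.45], [-1.56, 4.7], [0.09, 2.05], [-2.69, 2.69]. Speed limits (rad/s): [2.57, 2.57, 3.14, 3.14, 3.14, 3.14, 3.14].

INTERFACE

Orientations are given as a rotation vector (axis times angle).
In Python, from bench import ctrl gives the robot as it stands. The module is installed in compiled form; this text tells all that it offers.
- The arm moves only by the tool jog_arm, never from a script. Its argument "moves" is one flat list of numbers, 7 for each row, row after row: the shift along the tool's x, y, z in units of 30 cm (1.0 is 30 cm), then the turn, a rotation vector about the tool's x, y, z in units of 60 degrees (1.0 is 60 degrees), then the gripper's target within -1 to 1 (fully open at 1, half-way at 0, shut at -1). In form: [x, y, z, wx, wy, wz, fingers, x, y, z, wx, wy, wz, fingers, ...]. A call has exactly 8 rows; each row is the pose to reach, as a shift and turn from the pose commanded when the call began, along the tool's axes at that moment; what a row does not reach only later rows make up. A row lasts 1/8 s, in which the tool goes at most 62.5 mm and 10.7 degrees, less where a joint would pass 70% of its speed; a pose out of reach is approached as far as the arm can. A call with a number of a shift or a turn outside -1 to 1 is refused whole. A call with a gripper value outside its range is refused whole. The fingers move at their own pace and stop on an object; "newtons" is the grip in N (left out, the last holds). Time passes only in rows, so rows that repeat a pose let the fingers close, or fill a call up. It gives the time, the measured TCP pose, the force, the opening and the grip force at its end, in the units of the state.
- ctrl.get_state(): the state, without advancing time (a new reading comes with each control period).
- ctrl.get_image(name): name is "side" or "top"; returns a dict with "pixels" (480x640x3 uint8, red, green, blue), "fx", "fy", "cx", "cy" (pixels), "dist" ([k1, k2, p1, p2, k3] as OpenCV has them; the pictures are not rectified), "xyz" and "rotation" of the camera in the world. Camera axes: x right, y up, looking along -z (the intrinsics and any distortion apply to the point x, -y, -z); pixel columns grow to the right and rows downward; lengths in m; the calibration is good to about 2 mm. A picture is of the moment at which its call begins. There is no depth.
- ctrl.close_job(): hands the job in; it is judged then, once.
The state is a dict: "time": time; "joint_positions": joint angles; "qd": joint speeds; "joint_torque": joint torques, N m; "position": TCP position; "tool_rot": TCP orientation; "ft_force": force on the tool from outside, world axes, zero at the start; "torque": the same for the moment, N m; "grip_width": opening from 0.0 (shut) to 1.0 (fully open); "grip_force": force on a finger pad.
Only numpy, scipy, OpenCV 4.12 (cv2) and the standard library are available. Lean on these libraries where they do the work, as an engineer would, in place of code of your own. Each camera call takes 0.05 s, during which the arm holds its last target. There are 200 camera calls.

## Working session

There is one attempt and no reset: what is moved stays moved. The work goes in short steps, Python scripts to look and compute and a tool call to move; the robot and the scene stay as the last step left them, time stands still between calls to the robot, and variables do not carry over. Pictures are saved under pics/ and viewed, at most 10 in all, crops included, and the job is handed in when it is done.

Besides the shell and the picture viewer there is one more tool, called after "Emit:" as a command line: name --argument value ..., lists and objects as JSON in quotes. jog_arm: Moves the arm, as the interface text tells. Its arguments: {"type":"object","properties":{"moves":{"type":"array"},"newtons":{"type":"number"}},"required":["moves"]}

```bash
mkdir -p pics
python3 - <<'E'
from bench import ctrl
import cv2
s=ctrl.get_state();print({k:s[k] for k in("time","position","tool_rot","ft_force","grip_width")},ctrl.grasp_offset)
for n in("side","top"):
    i=ctrl.get_image(n);cv2.imwrite(f"pics/{n}0.png",i["pixels"][:,:,::-1]);print({k:v for k,v in i.items() if k!="pixels"})
E
```

```text
{'time': 0.0, 'position': array([ 0.17614686, -0.62505944,  0.19936346]), 'tool_rot': array([-3.11014678e+00, -4.29998646e-01,  5.61214780e-04]), 'ft_force': array([-0.27982183, -0.22526028, -0.6370146 ]), 'grip_width': 1.0007456670274801} 0.0187
{'fx': 619.7223740621333, 'fy': 619.7223740621333, 'cx': 317.20533694828885, 'cy': 234.0974353049802, 'dist': array([-0.16413094,  0.        ,  0.        ,  0.        ,  0.        ]), 'xyz': array([ 0.5559237 , -0.81388447,  1.02982708]), 'rotation': array([ 0.87507874, -0.00919983, -0.07683033])}
{'fx': 452.5970533450781, 'fy': 452.5970533450781, 'cx': 310.80744221906406, 'cy': 236.73591179731088, 'dist': array([-0.04069718,  0.        ,  0.        ,  0.        ,  0.        ]), 'xyz': array([0.40189601, 0.31349176, 1.17982273]), 'rotation': array([ 0.15558084, -0.14099526, -1.5581966 ])}
```

View pics/side0.png

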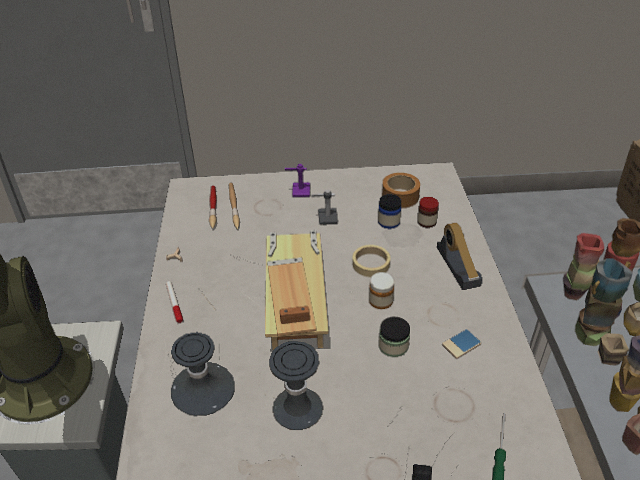

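View pics/top0.png

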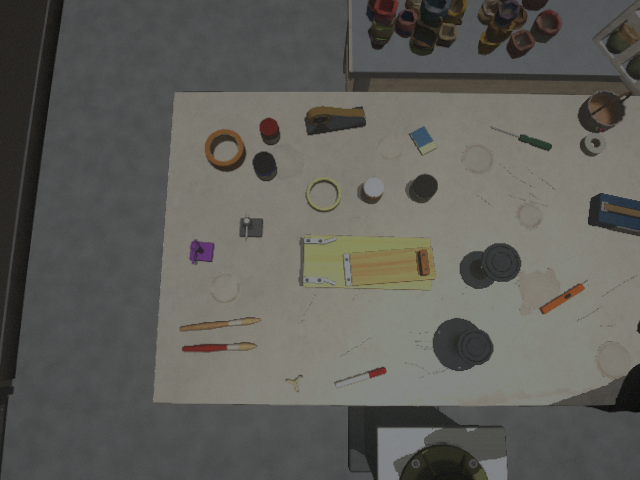

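The side view shows the board (batten near 294,313), the gauge near (328,205), the purple decoy near (301,182) and two banding wheels behind the board. In the top view the lip is at left near x=302, the batten is near (423,262) and the gauge is near (251,227). I'll enlarge both.

```bash
cat > h.py <<'E'
import numpy as np,cv2
from scipy.spatial.transform import Rotation as R
from bench import ctrl
def cam(n): 
    i=ctrl.get_image(n); i["K"]=np.array([[i["fx"],0,i["cx"]],[0,i["fy"],i["cy"]],[0,0,1.]]); i["R"]=R.from_rotvec(i["rotation"]).as_matrix(); return i
def rays(i,px):
    u=cv2.undistortPoints(np.array(px,float).reshape(-1,1,2),i["K"],i["dist"])[:,0]
    d=np.c_[u[:,0],-u[:,1],-np.ones(len(u))]@i["R"].T
    return d/np.linalg.norm(d,axis=1)[:,None]
def plane(i,px,z):
    d=rays(i,px); return i["xyz"]+d*((z-i["xyz"][2])/d[:,2])[:,None]
def tri(i,p,j,q):
    a=rays(i,[p])[0];b=rays(j,[q])[0];A=np.c_[a,-b];t=np.linalg.lstsq(A,j["xyz"]-i["xyz"],rcond=None)[0]
    P=i["xyz"]+t[0]*a;Q=j["xyz"]+t[1]*b; return (P+Q)/2,np.linalg.norm(P-Q)
def proj(i,P):
    c=(np.atleast_2d(P)-i["xyz"])@i["R"]; c=c*[1,-1,-1]
    return cv2.projectPoints(c,np.zeros(3),np.zeros(3),i["K"],i["dist"])[0][:,0]
def crop(i,x0,y0,w,h,s,f):
    cv2.imwrite(f,cv2.resize(i["pixels"][y0:y0+h,x0:x0+w,::-1],None,fx=s,fy=s,interpolation=cv2.INTER_CUBIC))
E
python3 - <<'E'
from h import *
crop(cam("top"),240,205,200,100,4,"pics/t1.png")
crop(cam("side"),250,170,130,190,3,"pics/s1.png")
E
```

```text
(no output)
```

View pics/t1.png

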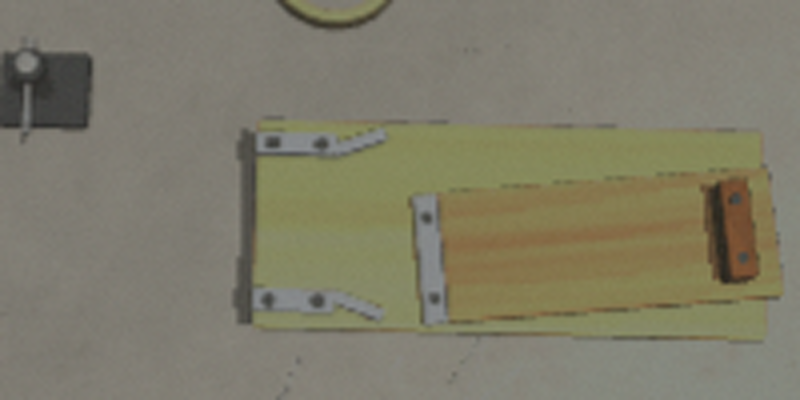

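View pics/s1.png

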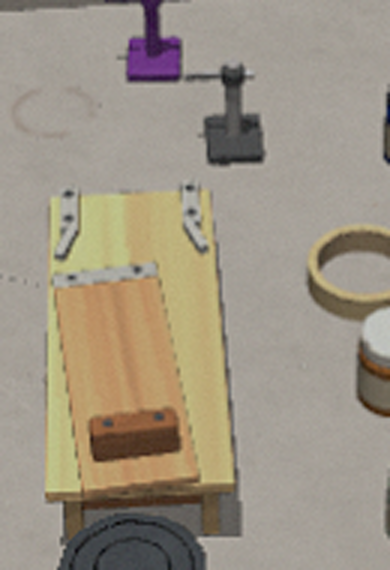

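The top crop shows the stand corners at about (257,120), (257,330), (762,131) and (767,341). The board corners are at about (411,197), (424,325), (781,297) and (768,168), and the pointer tip is near (25,142). In the side crop the pointer runs from the post at (232,77) to its tip at (187,77).

Run:
```python
from h import *
np.set_printoptions(precision=4,suppress=True)
t=cam("top");s=cam("side")
T=lambda l:(np.array(l,float)+.5)/4-.5+[240,205]
S=lambda l:(np.array(l,float)+.5)/3-.5+[250,170]
st=plane(t,T([(257,120),(257,330),(767,341),(762,131)]),.07);print("stand top",st)
print("sizes",[np.linalg.norm(st[i]-st[i-1]) for i in range(4)])
st2=plane(s,S([(213,191),(52,197),(47,497),(231,490)]),.07);print("stand side",st2)
g=plane(t,T([(258,154),(335,154),(255,289),(330,290)]),.079);print("guides",g)
b=plane(t,T([(411,197),(424,325),(781,297),(768,168)]),.08);print("board",b,[np.linalg.norm(b[i]-b[i-1]) for i in range(4)])
b2=plane(s,S([(157,265),(53,287),(88,493),(200,480)]),.08);print("board side",b2)
ba=plane(t,T([(718,180),(748,178),(757,276),(727,282)]),.11);print("batten",ba,ba.mean(0))
print("pointer tri",tri(t,T([(25,138)])[0],s,S([(187,77)])[0]))
print("plane",plane(t,T([(25,142),(27,95)]),.077),plane(s,S([(187,77),(222,77)]),.077))
print("wheels",plane(t,[(500,262),(518,262),(482,262)],.12),tri(t,(500,262),s,(294,359)),tri(t,(475,347),s,(193,348)))
```

```text
stand top [[0.6195 0.3421 0.07  ]
 [0.4886 0.3406 0.07  ]
 [0.4839 0.0289 0.07  ]
 [0.6146 0.0267 0.07  ]]
sizes [np.float64(0.31541314547619104), np.float64(0.13087015134006033), np.float64(0.31179531139227606), np.float64(0.13067194593440729)]
stand side [[0.6237 0.3357 0.07  ]
 [0.4939 0.341  0.07  ]
 [0.4872 0.0236 0.07  ]
 [0.612  0.0187 0.07  ]]
guides [[0.5963 0.341  0.079 ]
 [0.5966 0.2935 0.079 ]
 [0.5128 0.3419 0.079 ]
 [0.5125 0.2962 0.079 ]]
board [[0.57   0.2468 0.08  ]
 [0.4916 0.2392 0.08  ]
 [0.5099 0.0219 0.08  ]
 [0.5895 0.0266 0.08  ]] [np.float64(0.22106580330318518), np.float64(0.0787363665769062), np.float64(0.21814505677555068), np.float64(0.07968871612998019)]
board side [[0.5738 0.2401 0.08  ]
 [0.4943 0.2229 0.08  ]
 [0.5155 0.016  0.08  ]
 [0.5913 0.0208 0.08  ]]
batten [[0.5769 0.0647 0.11  ]
 [0.5782 0.0466 0.11  ]
 [0.5194 0.0436 0.11  ]
 [0.5157 0.0615 0.11  ]] [0.5475 0.0541 0.11  ]
pointer tri (array([0.6096, 0.4869, 0.0734]), np.float64(0.006244098827353719))
plane [[0.6032 0.4858 0.077 ]
 [0.633  0.4856 0.077 ]] [[0.6124 0.4831 0.077 ]
 [0.6426 0.48   0.077 ]]
wheels [[ 0.5467 -0.1242  0.12  ]
 [ 0.547  -0.1674  0.12  ]
 [ 0.5465 -0.0812  0.12  ]] (array([ 0.543 , -0.1102,  0.1539]), np.float64(0.0017978694514640316)) (array([ 0.3525, -0.0497,  0.1305]), np.float64(0.003567731680217405))
```

Emit:
jog_arm --moves '[0.06,-0.06,0,0,0,0,1,0.18,-0.18,0,0,0,0,1,0.32,-0.33,0,0,0,0,1,0.46,-0.47,0,0,0,0,1,0.6,-0.62,0,0,0,0,1,0.75,-0.76,0,0,0,0,1,0.88,-0.9,0,0,0,0,1,0.93,-0.95,0,0,0,0,1]'

```text
time: 1.3
position: [0.3694, -0.272, 0.2008]
tool_rot: [3.11, 0.439, 0.001]
ft_force: [-0.5, -0.7, -0.3]
grip_width: 1.002
grip_force: 0.0
```

Emit:
jog_arm --moves '[0.1,-0.1,0,0,0,0.02,1,0.24,-0.24,0,0,0,0.05,1,0.38,-0.39,0,0,0,0.08,1,0.52,-0.53,0,0,0,0.11,1,0.66,-0.67,0,0,0,0.14,1,0.78,-0.79,0,0,0,0.17,1,0.86,-0.87,0,0,0,0.18,1,0.876,-0.892,0,0,0,0.18,1]'

```text
time: 2.3
position: [0.5481, 0.056, 0.2003]
tool_rot: [-3.137, -0.142, 0.0]
ft_force: [-0.7, -0.6, 0.4]
grip_width: 0.999
grip_force: 0.0
```

Emit:
jog_arm --moves '[0,0.004,0.05,0,0,0,1,-0.001,0.006,0.12,0,0,0,1,-0.001,0.006,0.2,0,0,0,1,-0.001,0.006,0.28,0,0,0,1,-0.001,0.006,0.34,0,0,0,1,-0.001,0.006,0.37,0,0,0,1,-0.001,0.006,0.383,0,0,0,1,-0.001,0.006,0.383,0,0,0,1]'

```text
time: 3.3
position: [0.548, 0.0514, 0.0859]
tool_rot: [3.139, 0.136, 0.001]
ft_force: [-0.0, 0.4, 0.1]
grip_width: 1.001
grip_force: 0.0
```

Run:
```python
from h import *
s=ctrl.get_state();print(s["position"],s["ft_force"])
a=cam("side");c=a["pixels"][255:355,245:355,::-1];b=cam("top")["pixels"][225:305,300:440,::-1]
c=cv2.resize(c,(440,400));b=cv2.resize(b,(700,400))
cv2.imwrite("pics/g1.png",np.hstack([cv2.resize(c,(330,300)),cv2.resize(b,(470,300))]))
```

```text
[0.54803055 0.05138188 0.08585332] [-0.04013902  0.4230515   0.11164553]
```

View pics/g1.png

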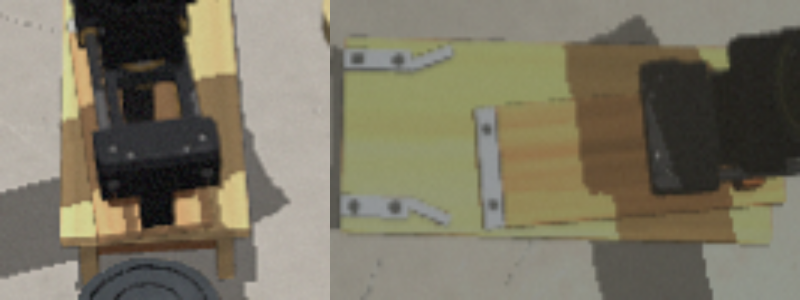

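The side picture shows the fingers in front of and behind the batten, and the board has not moved. I'll close on it.

Emit:
jog_arm --moves '[0,-0.006,0,0,0,0,0.4,0,-0.006,0,0,0,0,-0.2,0,-0.006,0,0,0,0,-1,0,-0.006,0,0,0,0,-1,0,-0.006,0,0,0,0,-1,0,-0.006,0,0,0,0,-1,0,-0.006,0,0,0,0,-1,0,-0.006,0,0,0,0,-1]' --newtons 40

```text
time: 4.4
position: [0.5476, 0.0534, 0.0855]
tool_rot: [-3.138, -0.136, -0.0]
ft_force: [-0.7, 0.5, 0.0]
grip_width: 0.19
grip_force: 40.0
```

Run:
```python
from h import *
s=ctrl.get_state();print(s["position"],s["tool_rot"],s["ft_force"],s["torque"],s["grip_width"]*87)
t=cam("top");crop(t,290,215,150,90,5,"pics/t2.png")
```

```text
[0.54756594 0.0534419  0.08551792] [-3.13844056e+00 -1.35663353e-01 -2.17573575e-05] [-0.67451002  0.47624097  0.00381462] [ 0.13539247  0.02523318 -0.02019341] 16.486743127659512
```

View pics/t2.png

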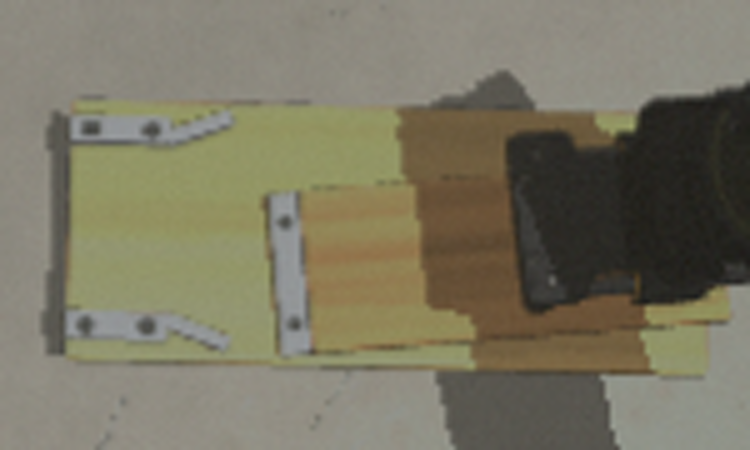

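The gripper holds the batten at about 17 mm, and the board's front edge runs from (266,197) to (282,355) in the crop, so it has not moved. Next I'll square it to the slot.

Emit:
jog_arm --moves '[0.001,-0.002,0.002,0,0,0.01,-1,0.003,-0.004,0.003,0,0,0.03,-1,0.005,-0.008,0.003,0,0,0.05,-1,0.007,-0.01,0.003,0,0,0.07,-1,0.009,-0.013,0.003,0,0,0.085,-1,0.011,-0.016,0.003,0,0,0.095,-1,0.011,-0.016,0.003,0,0,0.095,-1,0.011,-0.016,0.003,0,0,0.095,-1]'

```text
time: 5.45
position: [0.5502, 0.0573, 0.0854]
tool_rot: [3.139, -0.02, -0.001]
ft_force: [-2.4, -2.3, 6.8]
grip_width: 0.19
grip_force: 40.5
```

Run:
```python
from h import *
s=ctrl.get_state();print(s["position"],s["tool_rot"],s["ft_force"],s["torque"],s["grip_width"]*87)
t=cam("top");crop(t,290,215,100,75,8,"pics/t3.png")
```

```text
[0.55017749 0.05731715 0.08542717] [ 3.13917919e+00 -2.01404811e-02 -1.08530088e-03] [-2.3666227  -2.30850538  6.79781189] [-0.45288359  0.78477333  0.31328969] 16.565658095747956
```

View pics/t3.png

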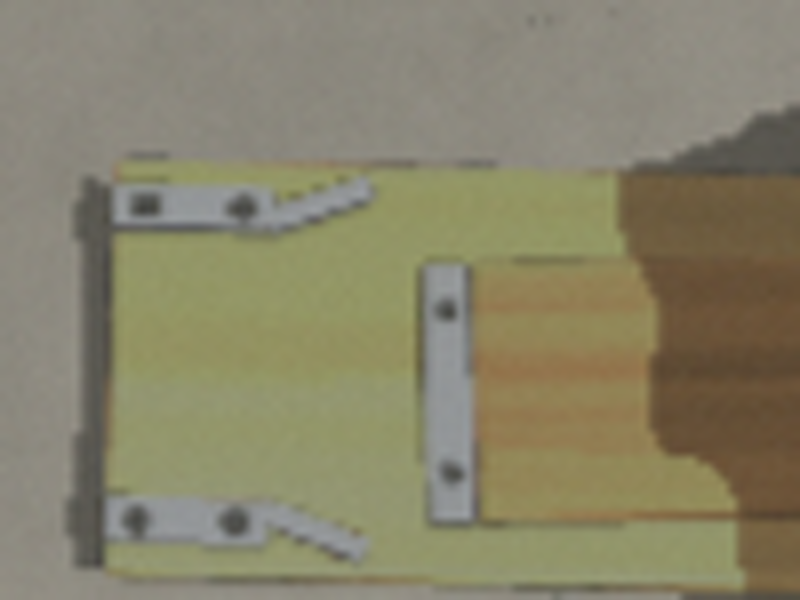

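The nosing spans crop rows 262–522 and the guides' inner edges are at about rows 231 and 495, so the board sits a little to the robot's side of centre. I'll convert that to metres.

Run:
```python
from h import *
np.set_printoptions(precision=4,suppress=True)
t=cam("top");T=lambda l:(np.array(l,float)+.5)/8-.5+[290,215]
print("nosing",plane(t,T([(422,262),(431,522)]),.08))
print("board edges",plane(t,T([(480,261),(620,260),(485,521),(730,516)]),.08))
print("guide inner",plane(t,T([(115,230),(270,234),(108,495),(262,496)]),.079))
print("flare tips",plane(t,T([(371,195),(358,558)]),.079))
print("stand edges",plane(t,T([(120,160),(620,172),(110,575),(735,590)]),.07))
```

```text
nosing [[0.5863 0.2468 0.08  ]
 [0.5063 0.2445 0.08  ]]
board edges [[0.5867 0.229  0.08  ]
 [0.5873 0.1859 0.08  ]
 [0.5067 0.2281 0.08  ]
 [0.5087 0.1536 0.08  ]]
guide inner [[0.5958 0.3415 0.079 ]
 [0.5949 0.2936 0.079 ]
 [0.5139 0.3427 0.079 ]
 [0.5139 0.2958 0.079 ]]
flare tips [[0.6074 0.2624 0.079 ]
 [0.4953 0.2666 0.079 ]]
stand edges [[0.6196 0.3404 0.07  ]
 [0.6169 0.1843 0.07  ]
 [0.4903 0.342  0.07  ]
 [0.487  0.1511 0.07  ]]
```

Emit:
jog_arm --moves '[0.001,-0.004,0,0,0,0.01,-1,0.002,-0.008,0,0,0,0.02,-1,0.002,-0.014,0,0,0,0.03,-1,0.002,-0.02,0,0,0,0.038,-1,0.002,-0.026,0,0,0,0.042,-1,0.002,-0.032,0,0,0,0.042,-1,0.002,-0.035,0,0,0,0.042,-1,0.002,-0.035,0,0,0,0.042,-1]'

```text
time: 6.55
position: [0.5516, 0.0657, 0.0854]
tool_rot: [3.136, -0.092, 0.001]
ft_force: [-1.8, -5.7, 7.0]
grip_width: 0.187
grip_force: 40.2
```

Run:
```python
from h import *
s=ctrl.get_state();print(s["position"],s["tool_rot"],s["ft_force"],s["torque"],s["grip_width"]*87)
t=cam("top");crop(t,290,215,100,75,8,"pics/t4.png")
```

```text
[0.55160191 0.06565329 0.08542781] [ 3.13560687e+00 -9.18820806e-02  6.49926621e-04] [-1.82219111 -5.69368969  7.00868841] [-1.14969542  0.501668    0.23301291] 16.259490064383144
```

View pics/t4.png

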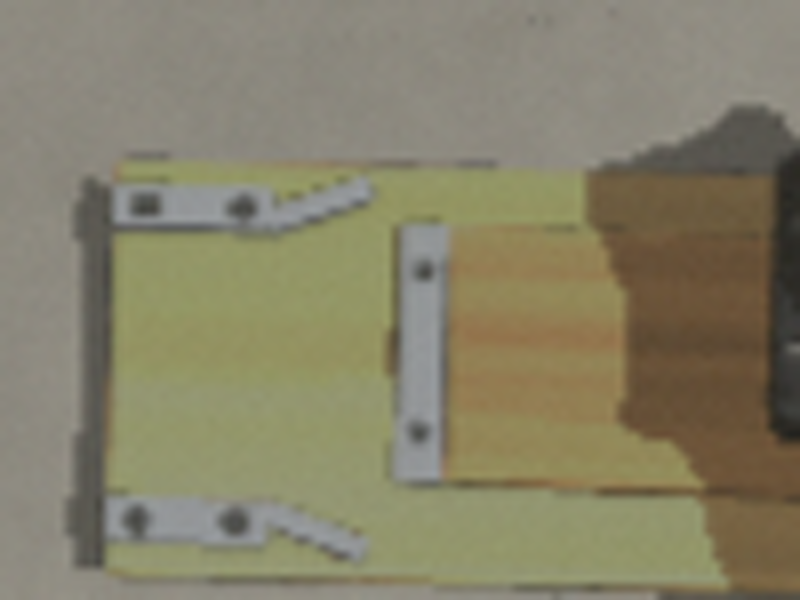

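The nosing now spans crop rows 224–482, with its front corner clear of the flare tips. It is over-turned by about 0.02 rad, so I'll turn back slightly while sliding forward.

Emit:
jog_arm --moves '[-0.001,-0.004,0,0,0,-0.007,-1,-0.001,-0.01,0,0,0,-0.014,-1,-0.002,-0.018,0,0,0,-0.021,-1,-0.002,-0.026,0,0,0,-0.023,-1,-0.003,-0.034,0,0,0,-0.023,-1,-0.004,-0.042,0,0,0,-0.023,-1,-0.004,-0.05,0,0,0,-0.023,-1,-0.004,-0.05,0,0,0,-0.023,-1]'

```text
time: 7.6
position: [0.5521, 0.0809, 0.0855]
tool_rot: [3.137, -0.055, 0.003]
ft_force: [0.4, -4.3, 4.3]
grip_width: 0.189
grip_force: 40.0
```

Run:
```python
from h import *
s=ctrl.get_state();print(s["position"],s["tool_rot"],s["ft_force"],s["torque"],s["grip_width"]*87)
t=cam("top");crop(t,290,215,100,75,8,"pics/t5.png")
```

```text
[0.55209016 0.0808977  0.08546736] [ 3.13724652e+00 -5.53641015e-02  3.08251608e-03] [ 0.44774883 -4.25598498  4.26814302] [-1.13270594  0.01415461 -0.00728194] 16.408667655205917
```

View pics/t5.png

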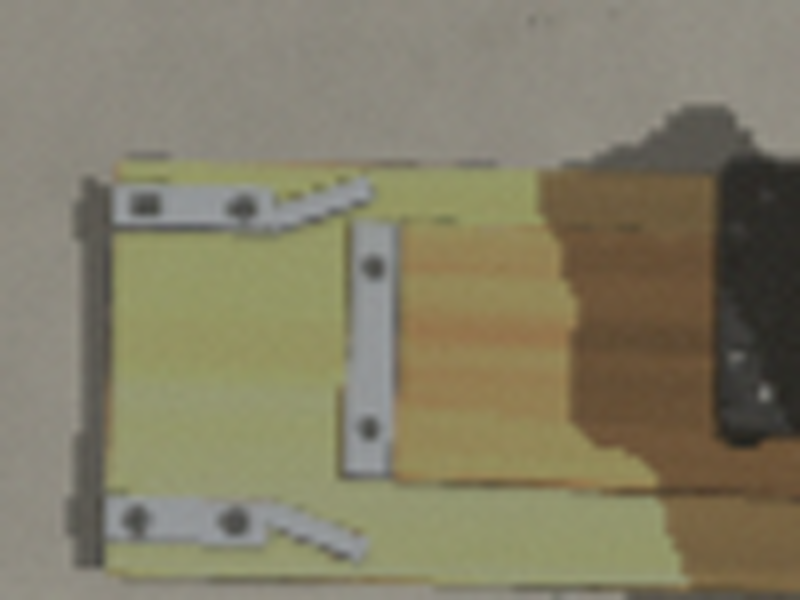

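The nosing is at rows 221–477 (mid 349), against a slot middle of about row 364. It still needs about 0.022 rad back and 1 mm toward the robot.

Emit:
jog_arm --moves '[-0.001,-0.002,0,0,0,-0.008,-1,-0.002,-0.005,0,0,0,-0.016,-1,-0.004,-0.01,0,0,0,-0.024,-1,-0.005,-0.015,0,0,0,-0.028,-1,-0.005,-0.02,0,0,0,-0.028,-1,-0.005,-0.025,0,0,0,-0.028,-1,-0.005,-0.03,0,0,0,-0.028,-1,-0.005,-0.03,0,0,0,-0.028,-1]'

```text
time: 8.65
position: [0.5507, 0.0909, 0.0854]
tool_rot: [3.139, -0.008, 0.003]
ft_force: [1.1, -5.5, 7.1]
grip_width: 0.191
grip_force: 40.1
```

Run:
```python
from h import *
s=ctrl.get_state();print(s["position"],s["tool_rot"],s["ft_force"],s["torque"],s["grip_width"]*87)
t=cam("top");crop(t,290,215,100,75,8,"pics/t6.png")
```

```text
[0.55074539 0.09094302 0.08542603] [ 3.13890064e+00 -8.06118459e-03  2.82593417e-03] [ 1.14668193 -5.52815561  7.13904032] [-1.31711187 -0.25902705 -0.14736422] 16.636947891001554
```

View pics/t6.png

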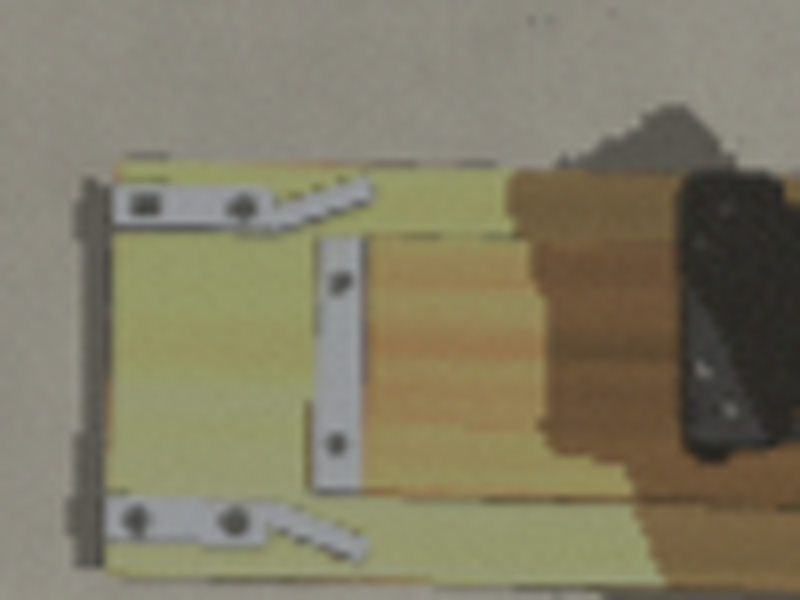

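The nosing is at rows 236–490 (mid 363), centred between the guides. I'll slide it in.

Emit:
jog_arm --moves '[0,-0.01,0,0,0,0.003,-1,0.001,-0.03,0,0,0,0.005,-1,0.001,-0.055,0,0,0,0.005,-1,0.002,-0.08,0,0,0,0.005,-1,0.002,-0.105,0,0,0,0.005,-1,0.003,-0.13,0,0,0,0.005,-1,0.003,-0.15,0,0,0,0.005,-1,0.003,-0.16,0,0,0,0.005,-1]'

```text
time: 9.7
position: [0.5515, 0.1384, 0.0854]
tool_rot: [3.137, -0.016, 0.001]
ft_force: [-0.2, -8.2, 8.2]
grip_width: 0.19
grip_force: 40.0
```

Run:
```python
from h import *
s=ctrl.get_state();print(s["position"],s["tool_rot"],s["ft_force"],s["torque"],s["grip_width"]*87)
t=cam("top");crop(t,230,215,160,75,5,"pics/t7.png")
```

```text
[0.55149655 0.13837982 0.08542376] [ 3.13736921e+00 -1.58205806e-02  1.43446842e-03] [-0.17975725 -8.17259961  8.16621429] [-1.86039061 -0.00977347  0.0711238 ] 16.55919400906903
```

View pics/t7.png

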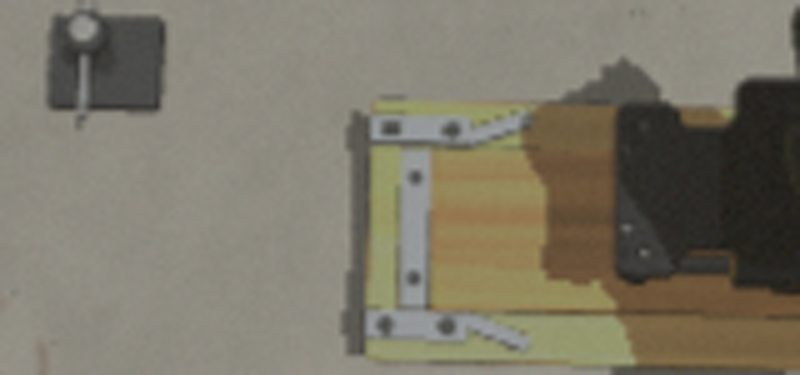

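The nosing (crop x≈400) is inside the slot with the guides on either side, and the pointer is at crop x≈83. That was my eleventh view and the limit was ten, so from here I'll only measure numerically.

Emit:
jog_arm --moves '[0,-0.01,0.001,0,0,0,-1,0,-0.035,0.001,0,0,0,-1,0,-0.07,0.001,0,0,0,-1,0,-0.105,0.001,0,0,0,-1,0.001,-0.14,0.001,0,0,0,-1,0.001,-0.175,0.001,0,0,0,-1,0.001,-0.21,0.001,0,0,0,-1,0.001,-0.23,0.001,0,0,0,-1]'

```text
time: 10.75
position: [0.5528, 0.2069, 0.0854]
tool_rot: [3.136, -0.017, 0.002]
ft_force: [0.0, -10.4, 11.4]
grip_width: 0.19
grip_force: 40.0
```

Emit:
jog_arm --moves '[0,-0.02,0,0,0,0,-1,0,-0.05,0,0,0,0,-1,0.001,-0.085,0,0,0,0,-1,0.001,-0.12,0,0,0,0,-1,0.001,-0.15,0,0,0,0,-1,0.001,-0.18,0,0,0,0,-1,0.001,-0.2,0,0,0,0,-1,0.001,-0.2,0,0,0,0,-1]'

```text
time: 11.75
position: [0.5537, 0.2677, 0.0854]
tool_rot: [3.138, -0.016, 0.002]
ft_force: [1.1, -7.0, 8.9]
grip_width: 0.189
grip_force: 40.0
```

Run:
```python
from h import *
np.set_printoptions(precision=4,suppress=True,linewidth=200)
s=ctrl.get_state();print(s["position"],s["tool_rot"],s["ft_force"],s["torque"],s["grip_width"]*87)
t=cam("top");sd=cam("side")
a=proj(t,[[.555,.475,.08],[.61,.485,.077]]);b=proj(sd,[[.555,.475,.08],[.61,.485,.077],[.59,.475,.08],[.52,.475,.08]]);print(a,b)
g=t["pixels"].mean(2)
for r in range(229,277,3): print(r,g[r,236:268].astype(int))
h=sd["pixels"].mean(2)
print("side")
for r in range(186,214): print(r,h[r,270:334:2].astype(int))
```

```text
[0.5537 0.2677 0.0854] [ 3.1377 -0.016   0.0023] [ 1.058  -6.9829  8.8859] [-1.5582 -0.0623  0.0294] 16.48293137803039
[[249.3884 259.248 ]
 [246.2894 237.4462]] [[289.9515 197.6184]
 [311.0149 194.9599]
 [303.4944 196.7804]
 [276.3973 198.4632]]
229 [138 137 136 104  74  75  72  75  73  64 125 100  64  66  64  62  69  72  74  73  72  73  72  72  74  68  96 126 137 138 137 136]
232 [134 137 136 103  75  74  74  73  74  77 131 104  68  74  71  75  73  73  74  74  75  75  74  74  77  66  95 130 138 137 139 138]
235 [130 133 135 100  71  67  67  70  70  95 123  97  72  71  73  72  72  72  70  73  72  72  75  75  72  61 118 137 138 137 138 137]
238 [136 136 135 135 133 136 136 136 136 110  90 119 135 136 137 136 136 137 137 135 131 132 131 130 131 135 137 138 138 137 136 137]
241 [137 136 134 134 134 133 136 136 135 129 135 138 139 137 139 137 138 138 138 138 137 136 136 136 136 136 136 137 138 136 137 137]
244 [134 135 136 137 137 136 135 136 135 138 137 136 139 138 139 139 138 140 139 139 137 127 140 150 150 152 148 124 118 125 125 124]
247 [138 138 137 137 135 137 137 135 136 136 136 
[... 4347 characters left out ...]
0 140 116 112  92  95  88  94]
209 [174 173  42  68  68  33  32  35  28  24  30  31  36  25  30  41  57  56  55 152 172 169 169 175 114  80  84  79  93  95  72  76]
210 [173 178  57  56  47  30  31  26  29  30  28  25  27  29  32  55  55  52  50 154 175 174 172 174  73  85  86  84  92  96  61  52]
211 [172 176  69  55  58  26  29  30  28  29  25  24  31  34  30  54  46  59  43 152 174 173 168 169  83  72  69  66  93  93  61  43]
212 [179 177  90  52  56  27  25  17  19  27  35  36  30  29  27  57  52  52  25 148 175 174 171 175  93  62  62  59  92  96  59  49]
213 [169 172  88  44  54  31  27  37  34  42  42  51  38  20  34  55  45  47  36 127 173 170 169 178  91  85  86  85  94  98  58  56]
```

Emit:
jog_arm --moves '[0,-0.005,0,0,0,0,-1,0,-0.015,0,0,0,0,-1,0,-0.03,0,0,0,0,-1,0,-0.045,0,0,0,0,-1,0,-0.06,0,0,0,0,-1,0,-0.072,0,0,0,0,-1,0,-0.08,0,0,0,0,-1,0,-0.08,0,0,0,0,-1]'

```text
time: 12.85
position: [0.5541, 0.2904, 0.0855]
tool_rot: [3.136, -0.017, 0.002]
ft_force: [1.0, -9.8, 10.4]
grip_width: 0.192
grip_force: 40.0
```

```bash
cat > m.py <<'E'
from h import *
np.set_printoptions(precision=4,suppress=True,linewidth=200)
s=ctrl.get_state();print(s["position"],s["tool_rot"],s["ft_force"],s["torque"],s["grip_width"]*87)
t=cam("top")
g=t["pixels"].mean(2)
print(range(239,260))
for r in [224,226,228,230,232,233,234,235,236,237,238,239,240,241,242,243,244,245,246,248,250,253,256,259,262,265,268,271,274,275,276,277]: print(r,g[r,239:260].astype(int))
# lines of constant stand x at z=.08: columns at rows
for y in(.475,.48,.485,.49): print(y,proj(t,[[x,y+(.555-x)*.0145,.08] for x in(.62,.6,.58,.555,.52)]).round(2).tolist())
E
python3 m.py
```

```text
[0.5541 0.2904 0.0855] [ 3.1359 -0.0174  0.0021] [ 1.0333 -9.8192 10.4376] [-2.0507 -0.0425 -0.0281] 16.677037526866513
range(239, 260)
224 [122  92  74  65  53  61  69  71  68  69  58  49  56  64  72  72  74  75  73  73  72]
226 [110  84  74  60  53  53  50 107  90  54  54  58  58  60  70  76  73  75  76  74  75]
228 [110  81  73  74  72  70  64 123  99  52  57  57  59  64  70  75  75  75  72  75  76]
230 [102  74  73  74  73  74  67 126 101  67  71  72  74  71  74  72  74  72  72  73  74]
232 [106  75  74  73  74  72  77 132 103  69  74  71  74  75  72  72  72  73  73  75  73]
233 [105  75  77  74  75  73  91 137 107  70  74  75  73  74  74  75  77  75  74  74  74]
234 [ 99  70  72  72  73  74  91 136 109  72  73  72  72  72  74  74  72  72  75  72  74]
235 [ 99  68  71  69  69  71  95 123  96  69  72  72  72  71  70  73  72  73  73  75  73]
236 [112  75  54  57  57  59  92 117  85  54  54  54  55  54  58  57  57  60  59  59  59]
237 [131 125 121 123 123 123 122 124 110 117 124 124 125 123 124 124 108 101 100  98  99]
238 [134 135 138 137 135 137 108  89 117 134 138 138 135 138 138
[... 1597 characters left out ...]
150 149 150 154 153 112 110 127 127 126 126 127]
275 [134 138 134 138 137 137 138 137 127 108 102 103 103 104  93  87  84  85  84  82  77]
276 [138 137 137 138 135 138 136 139 136 129 129 126 126 127 128 128 129 129 130 128 126]
277 [136 137 136 136 135 136 135 137 137 134 132 132 133 135 133 136 140 140 138 141 137]
0.475 [[250.65, 233.29], [250.26, 241.22], [249.87, 249.2], [249.39, 259.25], [248.71, 273.45]]
0.48 [[248.64, 233.28], [248.25, 241.21], [247.85, 249.18], [247.36, 259.23], [246.67, 273.44]]
0.485 [[246.63, 233.27], [246.23, 241.19], [245.83, 249.17], [245.33, 259.22], [244.62, 273.42]]
0.49 [[244.62, 233.25], [244.22, 241.18], [243.81, 249.16], [243.3, 259.2], [242.58, 273.4]]
```

Emit:
jog_arm --moves '[0,-0.003,0,0,0,0,-1,0,-0.006,0,0,0,0,-1,0,-0.01,0,0,0,0,-1,0,-0.014,0,0,0,0,-1,0,-0.018,0,0,0,0,-1,0,-0.018,0,0,0,0,-1,0,-0.018,0,0,0,0,-1,0,-0.018,0,0,0,0,-1]'

```text
time: 13.9
position: [0.5543, 0.2951, 0.0855]
tool_rot: [3.135, -0.018, 0.002]
ft_force: [0.6, -10.0, 11.6]
grip_width: 0.189
grip_force: 40.0
```

```bash
python3 m.py
```

```text
[0.5543 0.2951 0.0855] [ 3.1351 -0.0182  0.0021] [  0.5697 -10.0157  11.5836] [-2.2952  0.0318 -0.0164] 16.460588814775697
range(239, 260)
224 [121  90  73  65  54  64  68  67  68  68  58  46  54  65  73  75  72  74  71  73  74]
226 [111  83  75  65  57  53  54 106  92  50  53  59  60  56  68  73  73  75  73  74  74]
228 [110  80  75  74  72  70  61 122  99  51  54  56  60  62  72  74  73  73  73  76  72]
230 [102  75  74  74  73  76  67 126  99  64  75  70  70  73  74  73  74  73  74  76  69]
232 [105  75  74  72  73  74  77 131 107  69  73  76  74  73  72  74  75  73  73  74  74]
233 [104  77  72  71  72  76  90 135 106  69  74  73  75  75  75  76  74  74  75  72  73]
234 [ 98  70  74  72  72  71  91 137 107  70  73  75  71  73  74  73  72  73  72  73  74]
235 [100  68  71  68  68  69  91 122  95  68  69  72  70  71  72  73  71  72  73  74  76]
236 [115  79  57  56  58  56  90 116  84  53  52  56  56  57  56  55  56  58  60  59  57]
237 [129 125 122 121 122 125 124 123 110 118 123 123 123 126 126 127 108 100  99  97  98]
238 [134 135 135 136 135 137 108  90 120 134 137 140 138 136 
[... 1600 characters left out ...]
151 153 153 116 113 125 126 127 125 127 127 126]
275 [133 138 136 139 137 137 135 124 107 103 103 104  98 104 102  89  82  85  84  81  78]
276 [139 137 137 136 138 137 138 135 131 127 128 127 127 130 128 129 131 128 129 128 126]
277 [137 138 137 136 135 137 135 138 137 136 133 134 133 133 135 138 138 141 139 139 137]
0.475 [[250.65, 233.29], [250.26, 241.22], [249.87, 249.2], [249.39, 259.25], [248.71, 273.45]]
0.48 [[248.64, 233.28], [248.25, 241.21], [247.85, 249.18], [247.36, 259.23], [246.67, 273.44]]
0.485 [[246.63, 233.27], [246.23, 241.19], [245.83, 249.17], [245.33, 259.22], [244.62, 273.42]]
0.49 [[244.62, 233.25], [244.22, 241.18], [243.81, 249.16], [243.3, 259.2], [242.58, 273.4]]
```

Emit:
jog_arm --moves '[0,-0.002,0,0,0,0,-1,0,-0.004,0,0,0,0,-1,0,-0.005,0,0,0,0,-1,0,-0.005,0,0,0,0,-1,0,-0.005,0,0,0,0,-1,0,-0.005,0,0,0,0,-1,0,-0.005,0,0,0,0,-1,0,-0.005,0,0,0,0,-1]'

```text
time: 14.95
position: [0.5543, 0.2952, 0.0856]
tool_rot: [3.133, -0.019, 0.001]
ft_force: [-1.2, -12.5, 13.6]
grip_width: 0.19
grip_force: 40.0
```

```bash
python3 m.py | grep -v "^0.4"|awk 'NR<3||/^2(33|4[3-6]|5|6|7)/'; python3 -c "
from bench import ctrl;import numpy as np;print(abs(ctrl.get_state()['qd']).max())"
```

```text
[0.5543 0.2952 0.0856] [ 3.1328 -0.0194  0.0012] [ -1.2317 -12.4544  13.5573] [-2.9328  0.2789  0.0063] 16.546164514434075
range(239, 260)
233 [104  77  72  73  72  72  93 135 108  72  76  75  75  74  75  73  76  74  73  74  75]
243 [137 139 136 136 137 139 136 129 140 150 148 150 146 126 125 132 130 130 130 129 130]
244 [137 139 137 136 137 135 138 126 141 149 149 151 151 117 117 128 126 126 125 124 124]
245 [137 138 137 134 136 137 137 111 133 150 150 151 150 120 117 125 122 123 122 123 122]
246 [137 138 136 136 136 136 136 105 129 150 149 151 149 119 117 123 123 123 120 122 122]
250 [137 136 138 136 138 137 136 117 135 141 128 136 147 107 113 126 122 123 123 125 125]
253 [138 138 139 137 139 138 138 126 138 149 152 150 151 111 109 121 121 122 122 124 123]
256 [138 139 140 138 135 135 136 138 147 150 151 152 150 109 102 116 116 115 114 115 115]
259 [140 139 140 139 139 140 138 146 149 150 150 153 149 130 119 120 122 121 122 120 123]
262 [139 140 141 141 140 140 122 136 150 149 151 151 145 126 116 118 116 117 115 118 116]
265 [140 139 139 142 141 140 110 130 150 151 152 152 120 113 121 118 119 119 119 118 118]
268 [140 139 140 139 141 138 106 128 123  90  92 136 118 115 125 125 123 125 123 125 125]
271 [138 138 139 140 140 138 121 136 150 144 151 152 110 110 127 123 123 126 125 124 124]
274 [136 135 138 139 139 140 130 141 151 151 150 153 116 113 127 127 124 124 128 126 127]
275 [135 137 137 136 137 139 124 108 103 101 103 102  96 105 105  87  82  84  82  79  80]
276 [134 136 137 137 136 138 136 131 130 129 128 126 128 129 129 128 126 128 129 127 127]
277 [136 134 136 136 136 135 135 136 139 135 134 134 134 134 134 137 139 140 138 138 137]
0.0011557679331621292
```

Emit:
jog_arm --moves '[0,-0.001,0,0,0,0,-1,0,-0.002,-0.001,0,0,0,-1,0,-0.003,-0.001,0,0,0,-1,0,-0.004,-0.001,0,0,0,-1,0,-0.004,-0.001,0,0,0,-1,0,-0.004,-0.001,0,0,0,-1,0,-0.004,-0.001,0,0,0,-1,0,-0.004,-0.001,0,0,0,-1]'

```text
time: 16.0
position: [0.5543, 0.2979, 0.0857]
tool_rot: [3.135, -0.018, 0.002]
ft_force: [-0.6, -9.8, 10.5]
grip_width: 0.188
grip_force: 40.0
```

```bash
python3 m.py | grep -v "^0.4"|awk 'NR<3||/^2(33|4[3-6]|5|6|7)/'; python3 -c "
from bench import ctrl;import numpy as np;print(abs(ctrl.get_state()['qd']).max())"
```

```text
[0.5543 0.2979 0.0857] [ 3.1352 -0.0181  0.002 ] [-0.6273 -9.7617 10.5458] [-2.2494  0.0141  0.077 ] 16.347056654023138
range(239, 260)
233 [105  76  73  72  73  72  89 136 110  71  72  74  74  74  73  75  76  74  74  76  75]
243 [137 139 136 135 136 137 130 135 141 142 148 150 125 123 129 134 133 131 131 129 129]
244 [136 138 135 137 136 137 125 141 150 151 150 149 115 115 125 127 124 125 127 127 127]
245 [137 136 134 136 135 135 113 133 150 149 152 152 117 114 123 122 126 122 124 122 123]
246 [136 137 137 135 136 137 104 128 150 150 151 151 110 110 124 124 122 123 124 122 123]
250 [139 137 138 138 137 135 121 137 141 137 141 149 109 111 125 125 124 124 124 124 124]
253 [135 138 136 138 139 138 125 138 151 150 151 150 112 109 122 122 121 123 123 123 122]
256 [137 139 138 139 136 136 139 148 150 151 150 148 112 105 114 114 115 115 115 114 112]
259 [140 140 139 140 136 137 145 149 149 150 152 148 132 120 119 121 121 121 121 120 123]
262 [139 139 141 141 138 105 129 148 150 150 152 134 120 117 117 118 118 117 119 118 118]
265 [138 139 140 141 140 112 129 150 150 152 150 118 113 121 115 119 119 118 118 119 118]
268 [139 140 138 141 141 111 130 116  87  93 133 114 112 123 125 127 126 125 126 125 124]
271 [137 137 136 139 140 130 142 148 148 149 153 109 110 124 125 126 125 123 125 124 125]
274 [134 137 136 138 138 130 141 149 151 150 151 112 109 125 124 125 125 126 126 126 123]
275 [138 134 135 137 138 137 128 113 107 106 104  96 105 101  97  90  82  82  83  83  79]
276 [137 136 134 137 137 138 134 132 131 131 127 125 130 126 127 127 128 128 129 127 126]
277 [136 136 137 133 134 136 135 136 139 135 134 133 134 134 136 138 140 139 138 137 137]
0.0008773704679586637
```

```bash
python3 -c "
from bench import ctrl
print(ctrl.close_job())"
```

```text
the job is handed in; nothing more can be done
None
```

I slid the board along the stand, through the slot and out over the lip, and handed the job in at about 16 s with the gripper still holding it flat and at rest. The front edge measures level with the pointer blade to within about 1–1.5 mm, probably slightly past it. I viewed 11 pictures, one over the limit of 10; `close_job()` returned no verdict.

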